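Clamp a freshly glued mural tile in the bench screw press

TASK

The mural tile lying in the press has just been glued to its backer board. Wind the press down with its handwheel until the rubber facing of the platen touches the tile, then about a quarter turn more so that the tile is held firmly without squeezing all the glue out, and let go of the wheel. Do not shift the tile on the bed or disturb the other things on the bench.

Things in the scene. Friction and masses are not known exactly. Their poses are not given: they have to be found in the camera images.
- press: bench screw press, grey cast iron, fixed. Origin: centre of its underside, z up, front to its own -x. Base 210 (x) by 320 mm (y), bed 35 mm high; steel columns 26 mm thick at y +-128 mm carry a crosshead, top 205 mm above the bench. A vertical screw on the press's z axis runs through it, handwheel on its upper end, platen on its lower end: all three go down and up together.
- wheel_center (a point): centre of the handwheel, on the vertical screw axis, in the mid-plane of the rim. The wheel lies level: rim 170 mm in diameter at its centreline, made of 18 mm round bar, three spokes; the hub and its nut rise 25 mm above this point. It goes down with the screw, and is 230 mm above the bench when the rubber first touches the tile.
- handle (a point): on the axis of the upright black handle on the rim, 85 mm out from the screw axis, 61 mm above wheel_center. The handle is a smooth barrel 23 to 24 mm in diameter and 59 mm long; this point is 12 mm below its top, 47 mm above its foot. It spins freely on its own pin, so it can be held without turning the wrist while it is carried round the screw axis.
- wheel (a joint): turn of the handwheel, rad, growing CLOCKWISE seen from above, which lowers wheel and platen: 12 mm per turn. Handle's angle about the press's z axis, from its +x: minus this value. The start is 1.2 to 2.5 turns before touch. Turning takes about 6 N at the handle, and past touch 5 N more for each quarter turn. The screw holds by friction when let go.
- platen: pressing plate, 165 by 205 mm, guided on the columns. Origin: centre of the underside of its soft black rubber facing (150 by 190 mm, 12 mm thick), which meets the tile. The rubber gives 1 mm for each 70 N of clamping force: a quarter turn (3 mm) past first touch gives about 200 N. Wheel centre: 173 mm above this origin.
- panel: glued mural section lying loose on the bed under the platen: cement board 160 by 200 by 12 mm with a painted tile 140 by 180 by 10 mm on it, 1.5 kg. Origin: centre of its underside; the tile's top, which the rubber must meet, is 22 mm above it.
- glaze_pot: bystander: open white plastic pot, 90 mm across, 95 mm high. Origin: centre of its underside.
- spare_tiles: bystander: stack of four bare tiles, 100 by 100 mm, 40 mm high. Origin: centre of its underside.
- brush: bystander: glaze brush lying on the bench, 200 mm long. Origin: under its middle.
- spreader: bystander: glue spreader (flat spatula) lying on the bench, 280 mm long. Origin: under its middle.

How it is judged:
At the end, for the whole second after the job is handed in: the platen's rubber bears on the tile with 50 to 430 N (about 0.06 to half a turn past first touch), the wheel stands still and the robot has let go (contact force between platen and panel between 50 and 430 N and velocity of joint wheel between -0.05 and 0.05 rad/s).
It fails at once if the tile is clamped with more than 450 N: the glue is squeezed out (contact force between platen and panel above 450 N).
It fails at once if the panel is shifted by more than 10 mm (distance of panel from where it was at the start of the episode above 0.01 m).
It fails at once if one of the other things on the bench is moved by more than 30 mm (distance of any of glaze_pot, spare_tiles, brush, spreader from where it was at the start of the episode above 0.03 m).
It also fails if it takes over 70 s, if anything falls off the work surface, if the arm or the gripper's body presses on something with over 40 N, if the wrist force passes 120 N, or if a joint passes its speed limit or range.

ROBOT

A 7-joint arm with a two-finger parallel gripper is mounted at the origin on the work surface. World frame = base frame: x ahead of the robot, y to its left, z up, the work surface at z = 0. Lengths are in m, angles in rad, forces in N, time in s.
With the tool pointing down it reaches from about 0.4 to 0.875 m from the base axis. Payload 6.5 kg.
Tool frame: the origin (TCP) lies at the very end of the fingers, on their centre line; the grasp point (between the pads) lies 19 mm behind it; z points along the fingers, y is the line along which they close (so a half turn about z gives the same grasp; the last joint's range is limited). The gripper opens to 85 mm and grips with 20 to 120 N. Pads are 22 mm wide; open, the fingers measure 114 mm over their backs; the gripper's body (76 mm by 85 mm) begins 54 mm behind the grasp point. The pads swing forward as they close: fully open they stand 13 mm farther back than shut.
Start: joints at [1.106, 0.536, -0.004, 1.538, 0.003, 1.067, -0.071], TCP at [0.252, -0.599, 0.231] pointing down, gripper open.
Joint ranges: [-2.7, 2.7], [-0.37, 2.16], [-1.27, 1.26], [0.24, 2.4], [-1.31, 4.45], [0.19, 1.91], [-2.76, 2.76]. Speed limits (rad/s): [2.39, 2.39, 3.14, 3.14, 3.14, 3.14, 3.14].

INTERFACE

Orientations are given as [roll, pitch, yaw] about the fixed x, y, z axes, in that order (R = Rz(yaw) Ry(pitch) Rx(roll)).
In Python, from cell import ctrl, viewer gives the robot as it stands.
- The arm moves only by the tool arm_command, never from a script. Its argument "increments" is a list of rows, each an object of numbers: "claw": the finger opening in cm, from 0 to 8.54; "x", "y", "z": the shift along the tool's x, y, z in cm; "wx", "wy", "wz": the turn, a rotation vector about the tool's x, y, z in degrees. In form: [{"claw": .., "x": .., "y": .., "z": .., "wx": .., "wy": .., "wz": ..}, ...]. A call has 1 to 12 rows; each row is the pose to reach, as a shift and turn from the pose commanded when the call began, along the tool's axes at that moment; what a row does not reach only later rows make up. A row lasts 1/12 s, in which the tool goes at most 41.7 mm and 7.16 degrees, less where a joint would pass 70% of its speed; a pose out of reach is approached as far as the arm can. A call with a gripper value outside its range is refused whole. The fingers move at their own pace and stop on an object; "force" is the grip in N (left out, the last holds). Time passes only in rows, so rows that repeat a pose let the fingers close. It gives the time, the measured TCP pose, the force, the opening and the grip force at its end, in the units of the state.
- ctrl.get_obs(): the state, without advancing time (a new reading comes with each control period).
- viewer.read_camera(name): name is "side" or "top"; returns a dict with "frame" (420x560x3 uint8, red, green, blue), "z_map" (420x560 float32, m along the optical axis (not along the pixel's ray), 0 where there is no reading), "mtx" (3x3 intrinsics, pixels), "R" (3x3) and "t" (3): a world point X has camera coordinates R X + t. Camera axes: x right, y down, z forward; pixel columns grow to the right and rows downward; lengths in m; the calibration is good to about 2 mm. A picture is of the moment at which its call begins.
- ctrl.job_done(): hands the job in; it is judged then, once.
The state is a dict: "time": time; "joint_pos": joint angles; "joint_velocities": joint speeds; "joint_torque": joint torques, N m; "ee_pos": TCP position; "tool_rot": TCP orientation; "ft_force": force on the tool from outside, world axes, zero at the start; "torque": the same for the moment, N m; "grip_width": finger opening in m; "grip_force": force on a finger pad.
Only numpy, scipy, OpenCV 4.12 (cv2) and the standard library are available. Lean on these libraries where they do the work, as an engineer would, in place of code of your own. Each camera call takes 0.05 s, during which the arm holds its last target. There are 200 camera calls.

## Working session

There is one attempt and no reset: what is moved stays moved. The work goes in short steps, Python scripts to look and compute and a tool call to move; the robot and the scene stay as the last step left them, time stands still between calls to the robot, and variables do not carry over. Pictures are saved under pics/ and viewed, at most 10 in all, crops included, and the job is handed in when it is done.

Besides the shell and the picture viewer there is one more tool, called after ">>>" as name([rows], argument=value, ...), one row to a line, values as JSON. arm_command: Moves the arm, as the interface text tells. Its arguments: {"type":"object","properties":{"increments":{"type":"array"},"force":{"type":"number"}},"required":["increments"]}

```bash
mkdir -p pics; ls; python3 - <<'E'
from cell import ctrl, viewer
import cv2, numpy as np
o=ctrl.get_obs(); print({k:np.round(v,3) for k,v in o.items()})
for n in("side","top"):
    c=viewer.read_camera(n); cv2.imwrite(f"pics/{n}0.png",c["frame"][:,:,::-1]); np.savez(f"{n}0.npz",**c)
    print(n,-c["R"].T@c["t"],c["mtx"].round(1).tolist(),(c["z_map"]>0).mean())
E
```

```text
pics
{'time': np.float64(0.0), 'joint_pos': array([ 1.106,  0.537, -0.004,  1.539,  0.003,  1.067, -0.071]), 'joint_velocities': array([ 0.001, -0.002, -0.002,  0.002,  0.001,  0.   , -0.   ]), 'joint_torque': array([-0.0000e+00, -5.8342e+01,  1.0490e+00, -2.5910e+01,  1.2000e-02,
        1.0000e-02, -0.0000e+00]), 'ee_pos': array([ 0.252, -0.598,  0.23 ]), 'tool_rot': array([-3.14 ,  0.   ,  0.399]), 'ft_force': array([ 0.234, -0.131, -0.307]), 'torque': array([ 0.003, -0.032,  0.001]), 'grip_force': np.float64(0.0), 'grip_width': np.float64(0.085)}
side [-0.08466333  0.88548674  0.96182825] [[421.9, 0.0, 284.7], [0.0, 421.9, 212.5], [0.0, 0.0, 1.0]] 0.9957695578231293
top [ 2.32985588e-01 -5.13310389e-04  1.62819613e+00] [[450.6, 0.0, 281.1], [0.0, 450.6, 207.1], [0.0, 0.0, 1.0]] 0.9956972789115647
```

View pics/side0.png

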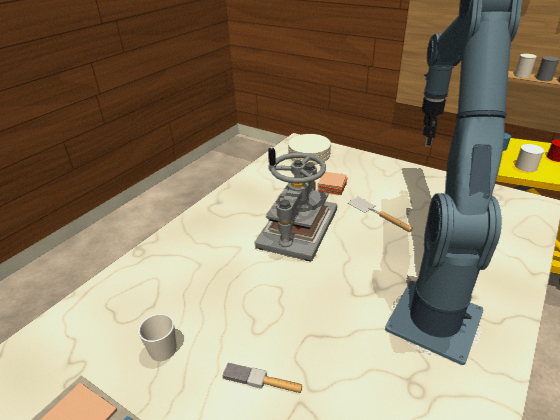

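View pics/top0.png

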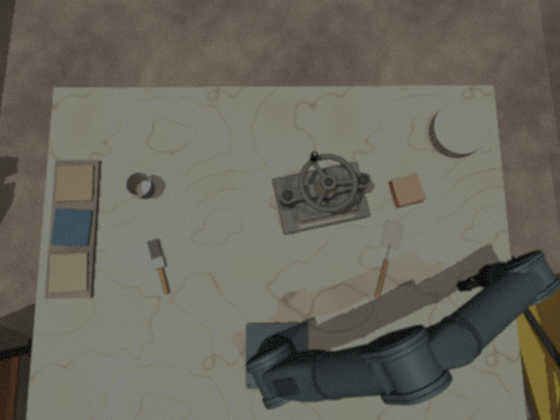

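The side view shows the press at about (297,225), wheel (298,167) and handle (271,157). In the top view the wheel is at (330,183) and the handle at (315,156), on the far left of the rim. Next I'll measure them with the depth maps.

```bash
cat > h.py <<'E'
import numpy as np, cv2
from scipy.optimize import least_squares
def cloud(c):
    v,u=np.indices(c["z_map"].shape); z=c["z_map"]; K=c["mtx"]
    P=np.stack([(u-K[0,2])/K[0,0]*z,(v-K[1,2])/K[1,1]*z,z],-1)
    return (P-c["t"])@c["R"]
def fit(c):
    """wheel centre/height and handle from one view"""
    W=cloud(c); f=c["frame"].astype(int)
    ok=(c["z_map"]>0)&(W[...,0]>.35)&(W[...,0]<.85)&(W[...,1]>-.4)&(W[...,1]<.1)
    z=W[...,2]; P=W[ok&(z>.222)&(z<.28)]
    dark=ok&(f.sum(-1)<110)&(z>.275)&(z<.37)
    return P,W[dark],W[ok&(z>.275)&(z<.37)]
def circ(P):
    m=P.mean(0)
    r=least_squares(lambda p:np.clip(np.hypot(P[:,0]-p[0],P[:,1]-p[1])-.085,-.03,.03),m[:2],loss="soft_l1",f_scale=.004)
    d=abs(np.hypot(*(P[:,:2]-r.x).T)-.085)<.006
    return r.x,d,P[d]
E
python3 - <<'E'
from h import *
for n in("side","top"):
    c=np.load(f"{n}0.npz"); P,D,H=fit(c); x,d,R=circ(P)
    print(n,len(P),"centre",x.round(4),"inl",d.mean().round(2),"z pct",np.percentile(R[:,2],[5,25,50,75,95]).round(4))
    for Q in(D,H):
        if len(Q): print(" handle",len(Q),Q.mean(0).round(4),Q.min(0).round(4),Q.max(0).round(4))
    W=cloud(c); m=(W[...,2]>.028)&(W[...,2]<.045)&(abs(W[...,0]-x[0])<.25)&(abs(W[...,1]-x[1])<.2)&(W[...,1]>-.24+0*W[...,0])
    if m.sum(): 
        r=cv2.minAreaRect((W[m][:,:2]*1000).astype(np.float32)); print(" bed",r)
E
```

```text
side 959 centre [ 0.5467 -0.157 ] inl 0.54 z pct [0.2553 0.2602 0.2643 0.2671 0.2698]
 handle 86 [ 0.6156 -0.1099  0.3057] [ 0.608  -0.1194  0.2754] [ 0.6268 -0.1024  0.3317]
 handle 149 [ 0.6048 -0.1197  0.302 ] [ 0.5361 -0.1715  0.275 ] [ 0.6321 -0.1024  0.3369]
 bed ((538.2066650390625, -110.81301879882812), (211.15078735351562, 221.49095153808594), 12.670873641967773)
top 1334 centre [ 0.5489 -0.1638] inl 0.49 z pct [0.2598 0.2646 0.2667 0.2689 0.2718]
 handle 34 [ 0.6136 -0.1163  0.3176] [ 0.6094 -0.1259  0.2953] [ 0.6194 -0.1084  0.3372]
 handle 118 [ 0.5891 -0.1364  0.3039] [ 0.4648 -0.1774  0.2753] [ 0.6291 -0.1063  0.341 ]
 bed ((543.4470825195312, -133.58209228515625), (209.54261779785156, 255.90977478027344), 11.539351463317871)
```

```bash
cat > m.py <<'E'
from h import *
def measure(cs,x0=(.548,-.161)):
    P=[];T=[];S=[]
    for c in cs:
        W=cloud(c).reshape(-1,3); r=np.hypot(W[:,0]-x0[0],W[:,1]-x0[1])
        P.append(W[(abs(r-.085)<.02)&(W[:,2]>.2)&(W[:,2]<.285)])
        T.append(W[(abs(r-.085)<.03)&(W[:,2]>.29)&(W[:,2]<.36)])
    A=np.vstack(P); fr=lambda p:np.hypot(np.hypot(A[:,0]-p[0],A[:,1]-p[1])-.085,A[:,2]-p[2])-.009
    r=least_squares(fr,[*x0,.255],loss="soft_l1",f_scale=.002)   # torus surface
    B=np.vstack(T); fh=lambda p:np.where(B[:,2]>.330,0,np.hypot(B[:,0]-p[0],B[:,1]-p[1])-.0118)
    h=least_squares(fh,[.618,-.116],loss="soft_l1",f_scale=.002)
    return r.x,np.median(abs(fr(r.x))),h.x,B
E
python3 - <<'E'
from m import *
s,t=[dict(np.load(f"{n}0.npz")) for n in("side","top")]
for n,cs in(("side",[s]),("top",[t]),("both",[s,t])):
    w,e,h,B=measure(cs); d=h-w[:2]
    print(n,"wheel",w.round(4),"res",e.round(4),"handle",h.round(4),"r",np.hypot(*d).round(4),"ang",np.degrees(np.arctan2(d[1],d[0])).round(1),"top z",np.percentile(B[:,2],[80,95,100]).round(3),len(B))
    q=B[B[:,2]>.325]; print("  top face",q.mean(0).round(4),len(q))
E
```

```text
side wheel [ 0.5504 -0.1631  0.2595] res 0.0014 handle [ 0.622  -0.1176] r 0.0849 ang 32.4 top z [0.327 0.332 0.337] 98
  top face [ 0.6185 -0.113   0.3298] 25
top wheel [ 0.5509 -0.1643  0.2593] res 0.0016 handle [ 0.6234 -0.1181] r 0.086 ang 32.5 top z [0.331 0.334 0.341] 67
  top face [ 0.6201 -0.118   0.3305] 35
both wheel [ 0.5506 -0.1637  0.2594] res 0.0016 handle [ 0.6227 -0.1178] r 0.0855 ang 32.5 top z [0.329 0.333 0.341] 165
  top face [ 0.6194 -0.1159  0.3303] 60
```

>>> arm_command([
  {"z": -3},
  {"z": -7},
  {"z": -11},
  {"z": -15},
  {"z": -18,"x": 2,"y": -1.1,"wz": 2},
  {"z": -19,"x": 5,"y": -2.8,"wz": 5},
  {"z": -19,"x": 8,"y": -4.5,"wz": 9},
  {"z": -19,"x": 11,"y": -6.2,"wz": 13},
  {"z": -19,"x": 14,"y": -7.9,"wz": 17},
  {"z": -19,"x": 17,"y": -9.6,"wz": 21},
  {"z": -19,"x": 20,"y": -11.3,"wz": 22.9},
  {"z": -19,"x": 23,"y": -13,"wz": 22.9},
])

```text
invalid input
```

>>> arm_command([
  {"claw": 8.5,"x": 0,"y": 0,"z": -3,"wx": 0,"wy": 0,"wz": 0},
  {"claw": 8.5,"x": 0,"y": 0,"z": -7,"wx": 0,"wy": 0,"wz": 0},
  {"claw": 8.5,"x": 0,"y": 0,"z": -11,"wx": 0,"wy": 0,"wz": 0},
  {"claw": 8.5,"x": 0,"y": 0,"z": -15,"wx": 0,"wy": 0,"wz": 0},
  {"claw": 8.5,"x": 2,"y": -1.1,"z": -18,"wx": 0,"wy": 0,"wz": 2},
  {"claw": 8.5,"x": 5,"y": -2.8,"z": -19,"wx": 0,"wy": 0,"wz": 5},
  {"claw": 8.5,"x": 8,"y": -4.5,"z": -19,"wx": 0,"wy": 0,"wz": 9},
  {"claw": 8.5,"x": 11,"y": -6.2,"z": -19,"wx": 0,"wy": 0,"wz": 13},
  {"claw": 8.5,"x": 14,"y": -7.9,"z": -19,"wx": 0,"wy": 0,"wz": 17},
  {"claw": 8.5,"x": 17,"y": -9.6,"z": -19,"wx": 0,"wy": 0,"wz": 21},
  {"claw": 8.5,"x": 20,"y": -11.3,"z": -19,"wx": 0,"wy": 0,"wz": 22.9},
  {"claw": 8.5,"x": 23,"y": -13,"z": -19,"wx": 0,"wy": 0,"wz": 22.9},
])

```text
time: 1.1
ee_pos: [0.4144, -0.3882, 0.421]
tool_rot: [-3.141, 0.001, -0.003]
ft_force: [0.7, 0.2, 0.5]
grip_width: 0.0852
grip_force: 0.0
```

>>> arm_command([
  {"claw": 8.5,"x": 2,"y": -2.6,"z": 0,"wx": 0,"wy": 0,"wz": 0},
  {"claw": 8.5,"x": 4,"y": -5.2,"z": 0,"wx": 0,"wy": 0,"wz": 0},
  {"claw": 8.5,"x": 6,"y": -7.8,"z": 0,"wx": 0,"wy": 0,"wz": 0},
  {"claw": 8.5,"x": 8,"y": -10.4,"z": 0,"wx": 0,"wy": 0,"wz": 0},
  {"claw": 8.5,"x": 10,"y": -13,"z": 0,"wx": 0,"wy": 0,"wz": 0},
  {"claw": 8.5,"x": 12,"y": -15.6,"z": 0,"wx": 0,"wy": 0,"wz": 0},
  {"claw": 8.5,"x": 14,"y": -18.2,"z": 0,"wx": 0,"wy": 0,"wz": 0},
  {"claw": 8.5,"x": 16,"y": -20.8,"z": 0,"wx": 0,"wy": 0,"wz": 0},
  {"claw": 8.5,"x": 18,"y": -23.4,"z": 0,"wx": 0,"wy": 0,"wz": 0},
  {"claw": 8.5,"x": 20,"y": -26,"z": 0,"wx": 0,"wy": 0,"wz": 0},
  {"claw": 8.5,"x": 20.95,"y": -27.1,"z": 0,"wx": 0,"wy": 0,"wz": 0},
  {"claw": 8.5,"x": 20.95,"y": -27.1,"z": 0,"wx": 0,"wy": 0,"wz": 0},
])

```text
time: 2.1
ee_pos: [0.6251, -0.1144, 0.4201]
tool_rot: [-3.139, 0.001, 0.006]
ft_force: [-0.8, -0.5, -0.4]
grip_width: 0.0849
grip_force: 0.0
```

>>> arm_command([
  {"claw": 8.5,"x": -0.1,"y": 0.2,"z": 2,"wx": 0,"wy": 0,"wz": 0},
  {"claw": 8.5,"x": -0.2,"y": 0.3,"z": 4,"wx": 0,"wy": 0,"wz": 0},
  {"claw": 8.5,"x": -0.2,"y": 0.3,"z": 6,"wx": 0,"wy": 0,"wz": 0},
  {"claw": 8.5,"x": -0.2,"y": 0.3,"z": 8,"wx": 0,"wy": 0,"wz": 0},
  {"claw": 8.5,"x": -0.2,"y": 0.3,"z": 10,"wx": 0,"wy": 0,"wz": 0},
  {"claw": 8.5,"x": -0.2,"y": 0.3,"z": 11.5,"wx": 0,"wy": 0,"wz": 0},
  {"claw": 8.5,"x": -0.2,"y": 0.3,"z": 12.5,"wx": 0,"wy": 0,"wz": 0},
  {"claw": 8.5,"x": -0.2,"y": 0.3,"z": 12.5,"wx": 0,"wy": 0,"wz": 0},
  {"claw": 8.5,"x": -0.2,"y": 0.3,"z": 12.5,"wx": 0,"wy": 0,"wz": 0},
])

```text
time: 2.85
ee_pos: [0.6213, -0.1229, 0.2964]
tool_rot: [3.141, 0.001, -0.002]
ft_force: [0.0, 0.0, 0.4]
grip_width: 0.0848
grip_force: 0.0
```

```bash
python3 - <<'E'
from cell import ctrl, viewer
import cv2, numpy as np
o=ctrl.get_obs(); print(o["ee_pos"],o["joint_pos"].round(2),o["ft_force"])
c=viewer.read_camera("side"); cv2.imwrite("pics/s1.png",cv2.resize(c["frame"][90:270,190:430,::-1],None,fx=3,fy=3))
E
```

```text
[ 0.62125777 -0.1229394   0.2963594 ] [ 0.27  0.46 -0.21  1.5   0.1   1.19 -1.53] [0.04709489 0.04979662 0.3843744 ]
```

View pics/s1.png

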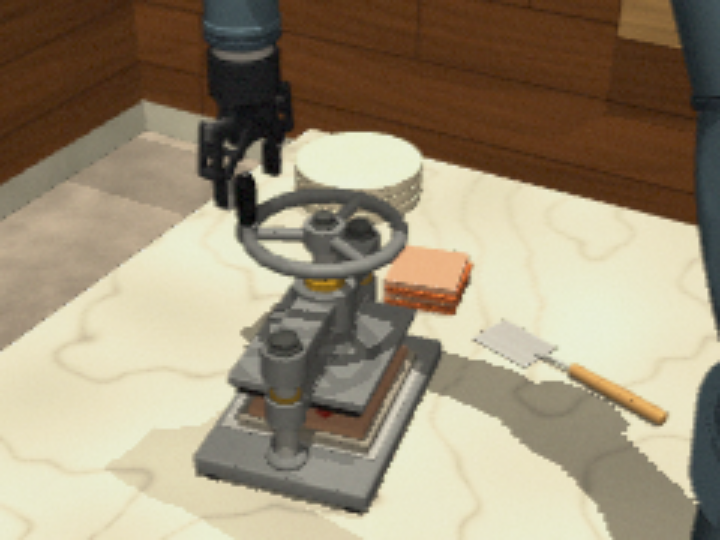

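The crop shows the handle at (245,200), between the open fingers at (220,190) and (272,155). Closing now.

>>> arm_command([
  {"claw": 2,"x": 0,"y": 0,"z": 0,"wx": 0,"wy": 0,"wz": 0},
  {"claw": 2,"x": 0,"y": 0,"z": 0,"wx": 0,"wy": 0,"wz": 0},
  {"claw": 2,"x": 0,"y": 0,"z": 0,"wx": 0,"wy": 0,"wz": 0},
  {"claw": 2,"x": 0,"y": 0,"z": 0,"wx": 0,"wy": 0,"wz": 0},
  {"claw": 2,"x": 0,"y": 0,"z": 0,"wx": 0,"wy": 0,"wz": 0},
  {"claw": 2,"x": 0,"y": 0,"z": 0,"wx": 0,"wy": 0,"wz": 0},
  {"claw": 2,"x": 0,"y": 0,"z": 0,"wx": 0,"wy": 0,"wz": 0},
  {"claw": 2,"x": 0,"y": 0,"z": 0,"wx": 0,"wy": 0,"wz": 0},
  {"claw": 2,"x": 0,"y": 0,"z": 0,"wx": 0,"wy": 0,"wz": 0},
  {"claw": 2,"x": 0,"y": 0,"z": 0,"wx": 0,"wy": 0,"wz": 0},
], force=60)

```text
time: 3.73
ee_pos: [0.6225, -0.1204, 0.2973]
tool_rot: [-3.14, -0.002, 0.001]
ft_force: [0.8, 4.7, 5.3]
grip_width: 0.0216
grip_force: 58.8
```

```bash
python3 - <<'E'
import numpy as np
# circle rows, 10 deg/row from a0, tool x=world x, tool y=-world y (cm); z down
def rows(a0):
    for k in range(1,13):
        a=np.radians(a0-10*k); b=np.radians(a0)
        print(round(8.5*(np.cos(a)-np.cos(b)),2), round(-8.5*(np.sin(a)-np.sin(b)),2), round(1.2*k/36,2))
for a in(32.5,-87.5,152.5): print(a);rows(a)
E
```

```text
32.5
0.68 1.31 0.03
1.13 2.73 0.07
1.32 4.2 0.1
1.26 5.68 0.13
0.94 7.12 0.17
0.37 8.49 0.2
-0.43 9.74 0.23
-1.43 10.83 0.27
-2.6 11.74 0.3
-3.92 12.42 0.33
-5.33 12.87 0.37
-6.8 13.06 0.4
-87.5
-1.48 -0.06 0.03
-2.93 -0.39 0.07
-4.3 -0.95 0.1
-5.55 -1.75 0.13
-6.64 -2.75 0.17
-7.54 -3.92 0.2
-8.22 -5.24 0.23
-8.67 -6.65 0.27
-8.86 -8.12 0.3
-8.8 -9.6 0.33
-8.48 -11.05 0.37
-7.91 -12.42 0.4
152.5
0.8 -1.25 0.03
1.8 -2.34 0.07
2.97 -3.24 0.1
4.29 -3.93 0.13
5.7 -4.37 0.17
7.17 -4.57 0.2
8.65 -4.5 0.23
10.1 -4.18 0.27
11.46 -3.61 0.3
12.71 -2.82 0.33
13.81 -1.82 0.37
14.71 -0.64 0.4
```

>>> arm_command([
  {"claw": 2,"x": 0.68,"y": 1.31,"z": 0.03,"wx": 0,"wy": 0,"wz": 0},
  {"claw": 2,"x": 1.13,"y": 2.73,"z": 0.07,"wx": 0,"wy": 0,"wz": 0},
  {"claw": 2,"x": 1.32,"y": 4.2,"z": 0.1,"wx": 0,"wy": 0,"wz": 0},
  {"claw": 2,"x": 1.26,"y": 5.68,"z": 0.13,"wx": 0,"wy": 0,"wz": 0},
  {"claw": 2,"x": 0.94,"y": 7.12,"z": 0.17,"wx": 0,"wy": 0,"wz": 0},
  {"claw": 2,"x": 0.37,"y": 8.49,"z": 0.2,"wx": 0,"wy": 0,"wz": 0},
])

```text
time: 4.23
ee_pos: [0.6237, -0.2046, 0.2952]
tool_rot: [-3.137, 0.004, 0.001]
ft_force: [-11.4, 11.5, 14.7]
grip_width: 0.0215
grip_force: 60.1
```

>>> arm_command([
  {"claw": 2,"x": -0.8,"y": 1.25,"z": 0.02,"wx": 0,"wy": 0,"wz": 0},
  {"claw": 2,"x": -1.8,"y": 2.34,"z": 0.05,"wx": 0,"wy": 0,"wz": 0},
  {"claw": 2,"x": -2.97,"y": 3.25,"z": 0.08,"wx": 0,"wy": 0,"wz": 0},
  {"claw": 2,"x": -4.29,"y": 3.93,"z": 0.11,"wx": 0,"wy": 0,"wz": 0},
  {"claw": 2,"x": -5.7,"y": 4.38,"z": 0.15,"wx": 0,"wy": 0,"wz": 0},
  {"claw": 2,"x": -7.17,"y": 4.57,"z": 0.18,"wx": 0,"wy": 0,"wz": 0},
  {"claw": 2,"x": -8.65,"y": 4.51,"z": 0.21,"wx": 0,"wy": 0,"wz": 0},
  {"claw": 2,"x": -10.1,"y": 4.18,"z": 0.25,"wx": 0,"wy": 0,"wz": 0},
  {"claw": 2,"x": -11.47,"y": 3.62,"z": 0.28,"wx": 0,"wy": 0,"wz": 0},
  {"claw": 2,"x": -12.72,"y": 2.82,"z": 0.31,"wx": 0,"wy": 0,"wz": 0},
  {"claw": 2,"x": -13.81,"y": 1.82,"z": 0.35,"wx": 0,"wy": 0,"wz": 0},
  {"claw": 2,"x": -14.71,"y": 0.65,"z": 0.38,"wx": 0,"wy": 0,"wz": 0},
])

```text
time: 5.23
ee_pos: [0.4801, -0.2132, 0.2915]
tool_rot: [3.14, -0.006, -0.001]
ft_force: [9.4, 0.1, -0.5]
grip_width: 0.0214
grip_force: 58.8
```

>>> arm_command([
  {"claw": 2,"x": -0.68,"y": -1.31,"z": 0.03,"wx": 0,"wy": 0,"wz": 0},
  {"claw": 2,"x": -1.13,"y": -2.73,"z": 0.07,"wx": 0,"wy": 0,"wz": 0},
  {"claw": 2,"x": -1.32,"y": -4.2,"z": 0.1,"wx": 0,"wy": 0,"wz": 0},
  {"claw": 2,"x": -1.26,"y": -5.68,"z": 0.13,"wx": 0,"wy": 0,"wz": 0},
  {"claw": 2,"x": -0.94,"y": -7.12,"z": 0.17,"wx": 0,"wy": 0,"wz": 0},
  {"claw": 2,"x": -0.37,"y": -8.49,"z": 0.2,"wx": 0,"wy": 0,"wz": 0},
  {"claw": 2,"x": 0.43,"y": -9.74,"z": 0.23,"wx": 0,"wy": 0,"wz": 0},
  {"claw": 2,"x": 1.43,"y": -10.83,"z": 0.27,"wx": 0,"wy": 0,"wz": 0},
  {"claw": 2,"x": 2.6,"y": -11.74,"z": 0.3,"wx": 0,"wy": 0,"wz": 0},
  {"claw": 2,"x": 3.92,"y": -12.42,"z": 0.33,"wx": 0,"wy": 0,"wz": 0},
  {"claw": 2,"x": 5.33,"y": -12.87,"z": 0.37,"wx": 0,"wy": 0,"wz": 0},
  {"claw": 2,"x": 6.8,"y": -13.06,"z": 0.4,"wx": 0,"wy": 0,"wz": 0},
])

```text
time: 6.23
ee_pos: [0.5457, -0.0784, 0.2873]
tool_rot: [-3.138, 0.002, 0.003]
ft_force: [-6.1, 9.3, 9.9]
grip_width: 0.0215
grip_force: 60.1
```

>>> arm_command([
  {"claw": 2,"x": 1.48,"y": 0.06,"z": 0.03,"wx": 0,"wy": 0,"wz": 0},
  {"claw": 2,"x": 2.93,"y": 0.39,"z": 0.07,"wx": 0,"wy": 0,"wz": 0},
  {"claw": 2,"x": 4.3,"y": 0.95,"z": 0.1,"wx": 0,"wy": 0,"wz": 0},
  {"claw": 2,"x": 5.55,"y": 1.75,"z": 0.13,"wx": 0,"wy": 0,"wz": 0},
  {"claw": 2,"x": 6.64,"y": 2.75,"z": 0.17,"wx": 0,"wy": 0,"wz": 0},
  {"claw": 2,"x": 7.54,"y": 3.92,"z": 0.2,"wx": 0,"wy": 0,"wz": 0},
  {"claw": 2,"x": 8.22,"y": 5.24,"z": 0.23,"wx": 0,"wy": 0,"wz": 0},
  {"claw": 2,"x": 8.67,"y": 6.65,"z": 0.27,"wx": 0,"wy": 0,"wz": 0},
  {"claw": 2,"x": 8.86,"y": 8.12,"z": 0.3,"wx": 0,"wy": 0,"wz": 0},
  {"claw": 2,"x": 8.8,"y": 9.6,"z": 0.33,"wx": 0,"wy": 0,"wz": 0},
  {"claw": 2,"x": 8.48,"y": 11.05,"z": 0.37,"wx": 0,"wy": 0,"wz": 0},
  {"claw": 2,"x": 7.91,"y": 12.42,"z": 0.4,"wx": 0,"wy": 0,"wz": 0},
])

```text
time: 7.23
ee_pos: [0.6236, -0.2046, 0.2832]
tool_rot: [-3.137, 0.004, 0.001]
ft_force: [-11.8, 11.4, 14.2]
grip_width: 0.0216
grip_force: 60.5
```

>>> arm_command([
  {"claw": 2,"x": -0.8,"y": 1.25,"z": 0.02,"wx": 0,"wy": 0,"wz": 0},
  {"claw": 2,"x": -1.8,"y": 2.34,"z": 0.05,"wx": 0,"wy": 0,"wz": 0},
  {"claw": 2,"x": -2.97,"y": 3.25,"z": 0.08,"wx": 0,"wy": 0,"wz": 0},
  {"claw": 2,"x": -4.29,"y": 3.93,"z": 0.11,"wx": 0,"wy": 0,"wz": 0},
  {"claw": 2,"x": -5.7,"y": 4.38,"z": 0.15,"wx": 0,"wy": 0,"wz": 0},
  {"claw": 2,"x": -7.17,"y": 4.57,"z": 0.19,"wx": 0,"wy": 0,"wz": 0},
  {"claw": 2,"x": -8.65,"y": 4.51,"z": 0.22,"wx": 0,"wy": 0,"wz": 0},
  {"claw": 2,"x": -10.1,"y": 4.18,"z": 0.26,"wx": 0,"wy": 0,"wz": 0},
  {"claw": 2,"x": -11.47,"y": 3.62,"z": 0.3,"wx": 0,"wy": 0,"wz": 0},
  {"claw": 2,"x": -12.72,"y": 2.82,"z": 0.33,"wx": 0,"wy": 0,"wz": 0},
  {"claw": 2,"x": -13.81,"y": 1.82,"z": 0.37,"wx": 0,"wy": 0,"wz": 0},
  {"claw": 2,"x": -14.71,"y": 0.65,"z": 0.4,"wx": 0,"wy": 0,"wz": 0},
])

```text
time: 8.23
ee_pos: [0.4802, -0.2133, 0.2795]
tool_rot: [3.14, -0.006, -0.001]
ft_force: [9.1, 0.2, -1.3]
grip_width: 0.022
grip_force: 59.1
```

>>> arm_command([
  {"claw": 2,"x": -0.68,"y": -1.31,"z": 0.03,"wx": 0,"wy": 0,"wz": 0},
  {"claw": 2,"x": -1.13,"y": -2.73,"z": 0.07,"wx": 0,"wy": 0,"wz": 0},
  {"claw": 2,"x": -1.32,"y": -4.2,"z": 0.1,"wx": 0,"wy": 0,"wz": 0},
  {"claw": 2,"x": -1.26,"y": -5.68,"z": 0.13,"wx": 0,"wy": 0,"wz": 0},
  {"claw": 2,"x": -0.94,"y": -7.12,"z": 0.17,"wx": 0,"wy": 0,"wz": 0},
  {"claw": 2,"x": -0.37,"y": -8.49,"z": 0.2,"wx": 0,"wy": 0,"wz": 0},
  {"claw": 2,"x": 0.43,"y": -9.74,"z": 0.23,"wx": 0,"wy": 0,"wz": 0},
  {"claw": 2,"x": 1.43,"y": -10.83,"z": 0.27,"wx": 0,"wy": 0,"wz": 0},
  {"claw": 2,"x": 2.6,"y": -11.74,"z": 0.3,"wx": 0,"wy": 0,"wz": 0},
  {"claw": 2,"x": 3.92,"y": -12.42,"z": 0.33,"wx": 0,"wy": 0,"wz": 0},
  {"claw": 2,"x": 5.33,"y": -12.87,"z": 0.37,"wx": 0,"wy": 0,"wz": 0},
  {"claw": 2,"x": 6.8,"y": -13.06,"z": 0.4,"wx": 0,"wy": 0,"wz": 0},
])

```text
time: 9.23
ee_pos: [0.5457, -0.0784, 0.2753]
tool_rot: [-3.138, 0.002, 0.003]
ft_force: [-5.7, 8.0, 9.5]
grip_width: 0.0217
grip_force: 60.4
```

```bash
python3 - <<'E'
from m import *
from cell import ctrl, viewer
o=ctrl.get_obs(); print(o["ee_pos"].round(4),o["ft_force"].round(1))
s=viewer.read_camera("side"); cv2.imwrite("pics/s2.png",cv2.resize(s["frame"][90:270,190:430,::-1],None,fx=3,fy=3))
x0=np.array([.5506,-.1637]); W=cloud(s).reshape(-1,3)
for w in(W,dict and cloud(dict(np.load("side0.npz"))).reshape(-1,3)):
    A=w[(abs(np.hypot(*(w[:,:2]-x0).T)-.085)<.02)&(w[:,2]>.205)&(w[:,2]<.285)&(w[:,1]<-.13)]
    fr=lambda p:np.hypot(np.hypot(A[:,0]-x0[0],A[:,1]-x0[1])-.085,A[:,2]-p[0])-.009
    print(min((least_squares(fr,[z],loss="soft_l1",f_scale=.002) for z in(.23,.24,.25,.26)),key=lambda r:r.cost).x,len(A))
E
```

```text
[ 0.5457 -0.0784  0.2753] [-5.7  8.   9.5]
[0.23718499] 310
[0.25926316] 355
```

View pics/s2.png

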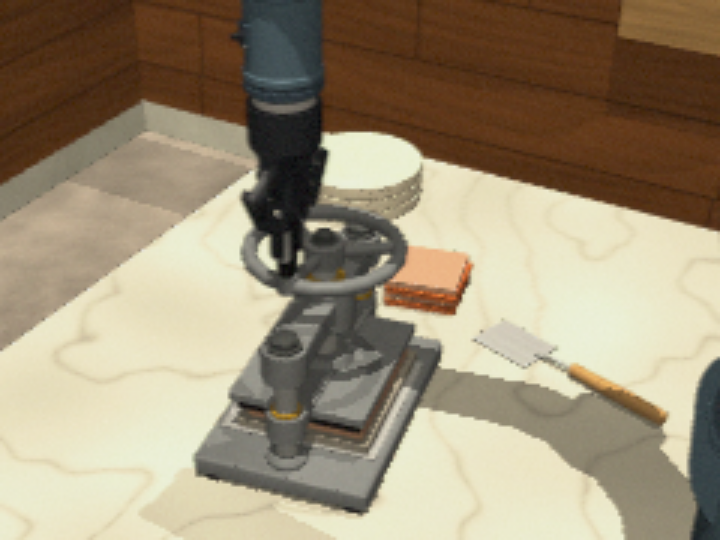

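The crop shows the gripper still holding the handle at (290,260), with the wheel lowered and the bystanders untouched. The wheel is at 0.237 m, so about 217° to touch and 310° to the end.

>>> arm_command([
  {"claw": 2,"x": 1.48,"y": 0.06,"z": 0.03,"wx": 0,"wy": 0,"wz": 0},
  {"claw": 2,"x": 2.93,"y": 0.39,"z": 0.07,"wx": 0,"wy": 0,"wz": 0},
  {"claw": 2,"x": 4.3,"y": 0.95,"z": 0.1,"wx": 0,"wy": 0,"wz": 0},
  {"claw": 2,"x": 5.55,"y": 1.75,"z": 0.13,"wx": 0,"wy": 0,"wz": 0},
  {"claw": 2,"x": 6.64,"y": 2.75,"z": 0.17,"wx": 0,"wy": 0,"wz": 0},
  {"claw": 2,"x": 7.54,"y": 3.92,"z": 0.2,"wx": 0,"wy": 0,"wz": 0},
  {"claw": 2,"x": 8.22,"y": 5.24,"z": 0.23,"wx": 0,"wy": 0,"wz": 0},
  {"claw": 2,"x": 8.67,"y": 6.65,"z": 0.27,"wx": 0,"wy": 0,"wz": 0},
  {"claw": 2,"x": 8.86,"y": 8.12,"z": 0.3,"wx": 0,"wy": 0,"wz": 0},
  {"claw": 2,"x": 8.8,"y": 9.6,"z": 0.33,"wx": 0,"wy": 0,"wz": 0},
  {"claw": 2,"x": 8.48,"y": 11.05,"z": 0.37,"wx": 0,"wy": 0,"wz": 0},
  {"claw": 2,"x": 7.91,"y": 12.42,"z": 0.4,"wx": 0,"wy": 0,"wz": 0},
])

```text
time: 10.28
ee_pos: [0.6236, -0.2047, 0.2712]
tool_rot: [-3.137, 0.004, 0.001]
ft_force: [-11.2, 11.9, 14.6]
grip_width: 0.0218
grip_force: 61.0
```

>>> arm_command([
  {"claw": 2,"x": -0.8,"y": 1.25,"z": 0.03,"wx": 0,"wy": 0,"wz": 0},
  {"claw": 2,"x": -1.8,"y": 2.34,"z": 0.07,"wx": 0,"wy": 0,"wz": 0},
  {"claw": 2,"x": -2.97,"y": 3.25,"z": 0.1,"wx": 0,"wy": 0,"wz": 0},
  {"claw": 2,"x": -4.29,"y": 3.93,"z": 0.13,"wx": 0,"wy": 0,"wz": 0},
  {"claw": 2,"x": -5.7,"y": 4.38,"z": 0.17,"wx": 0,"wy": 0,"wz": 0},
  {"claw": 2,"x": -7.17,"y": 4.57,"z": 0.2,"wx": 0,"wy": 0,"wz": 0},
  {"claw": 2,"x": -8.65,"y": 4.51,"z": 0.23,"wx": 0,"wy": 0,"wz": 0},
  {"claw": 2,"x": -10.1,"y": 4.18,"z": 0.27,"wx": 0,"wy": 0,"wz": 0},
  {"claw": 2,"x": -11.47,"y": 3.62,"z": 0.3,"wx": 0,"wy": 0,"wz": 0},
  {"claw": 2,"x": -12.72,"y": 2.82,"z": 0.33,"wx": 0,"wy": 0,"wz": 0},
  {"claw": 2,"x": -13.81,"y": 1.82,"z": 0.37,"wx": 0,"wy": 0,"wz": 0},
  {"claw": 2,"x": -14.71,"y": 0.65,"z": 0.4,"wx": 0,"wy": 0,"wz": 0},
])

```text
time: 11.28
ee_pos: [0.4806, -0.2138, 0.2675]
tool_rot: [3.14, -0.007, -0.001]
ft_force: [11.4, -0.6, -1.5]
grip_width: 0.0216
grip_force: 59.4
```

>>> arm_command([
  {"claw": 2,"x": -0.68,"y": -1.31,"z": 0.03,"wx": 0,"wy": 0,"wz": 0},
  {"claw": 2,"x": -1.13,"y": -2.73,"z": 0.07,"wx": 0,"wy": 0,"wz": 0},
  {"claw": 2,"x": -1.32,"y": -4.2,"z": 0.1,"wx": 0,"wy": 0,"wz": 0},
  {"claw": 2,"x": -1.26,"y": -5.68,"z": 0.13,"wx": 0,"wy": 0,"wz": 0},
  {"claw": 2,"x": -0.94,"y": -7.12,"z": 0.17,"wx": 0,"wy": 0,"wz": 0},
  {"claw": 2,"x": -0.37,"y": -8.49,"z": 0.2,"wx": 0,"wy": 0,"wz": 0},
  {"claw": 2,"x": 0.43,"y": -9.74,"z": 0.23,"wx": 0,"wy": 0,"wz": 0},
  {"claw": 2,"x": 0.43,"y": -9.74,"z": 0.23,"wx": 0,"wy": 0,"wz": 0},
  {"claw": 2,"x": 0.43,"y": -9.74,"z": 0.23,"wx": 0,"wy": 0,"wz": 0},
  {"claw": 2,"x": 0.43,"y": -9.74,"z": 0.23,"wx": 0,"wy": 0,"wz": 0},
])

```text
time: 12.12
ee_pos: [0.4801, -0.114, 0.265]
tool_rot: [-3.14, 0.006, 0.001]
ft_force: [-12.7, 7.9, 18.6]
grip_width: 0.0216
grip_force: 61.7
```

>>> arm_command([
  {"claw": 8.5,"x": 0,"y": 0,"z": 0,"wx": 0,"wy": 0,"wz": 0},
  {"claw": 8.5,"x": 0,"y": 0,"z": 0,"wx": 0,"wy": 0,"wz": 0},
  {"claw": 8.5,"x": 0,"y": 0,"z": 0,"wx": 0,"wy": 0,"wz": 0},
  {"claw": 8.5,"x": 0,"y": 0,"z": 0,"wx": 0,"wy": 0,"wz": 0},
  {"claw": 8.5,"x": 0,"y": 0,"z": 0,"wx": 0,"wy": 0,"wz": 0},
  {"claw": 8.5,"x": 0,"y": 0,"z": -2,"wx": 0,"wy": 0,"wz": 0},
  {"claw": 8.5,"x": 0,"y": 0,"z": -4,"wx": 0,"wy": 0,"wz": 0},
  {"claw": 8.5,"x": 0,"y": 0,"z": -7,"wx": 0,"wy": 0,"wz": 0},
  {"claw": 8.5,"x": 0,"y": 0,"z": -10,"wx": 0,"wy": 0,"wz": 0},
  {"claw": 8.5,"x": 0,"y": 0,"z": -12,"wx": 0,"wy": 0,"wz": 0},
  {"claw": 8.5,"x": 0,"y": 0,"z": -14,"wx": 0,"wy": 0,"wz": 0},
  {"claw": 8.5,"x": 0,"y": 0,"z": -14,"wx": 0,"wy": 0,"wz": 0},
])

```text
time: 13.12
ee_pos: [0.4843, -0.1166, 0.4082]
tool_rot: [3.14, -0.007, -0.001]
ft_force: [-0.6, -0.0, 0.0]
grip_width: 0.0851
grip_force: 0.0
```

```bash
python3 - <<'E'
from m import *
from cell import ctrl, viewer
o=ctrl.get_obs(); print(o["ee_pos"].round(4),o["ft_force"].round(1),o["grip_width"])
s=viewer.read_camera("side"); cv2.imwrite("pics/s3.png",cv2.resize(s["frame"][90:270,190:430,::-1],None,fx=3,fy=3))
x0=np.array([.5506,-.1637])
for w in(s,dict(np.load("side0.npz"))):
    w=cloud(w).reshape(-1,3)
    A=w[(abs(np.hypot(*(w[:,:2]-x0).T)-.085)<.02)&(w[:,2]>.205)&(w[:,2]<.285)&(w[:,1]<-.13)]
    fr=lambda p:np.hypot(np.hypot(A[:,0]-x0[0],A[:,1]-x0[1])-.085,A[:,2]-p[0])-.009
    print(min((least_squares(fr,[z],loss="soft_l1",f_scale=.002) for z in(.22,.23,.24,.25,.26)),key=lambda r:r.cost).x,len(A))
w=cloud(s).reshape(-1,3); B=w[(abs(np.hypot(*(w[:,:2]-x0).T)-.085)<.03)&(w[:,2]>.258)&(w[:,2]<.31)]
h=least_squares(lambda p:np.hypot(*(B[:,:2]-p).T)-.0118,B[:,:2].mean(0)+[.005,-.008],loss="soft_l1",f_scale=.002).x-x0
print("handle ang (aimed 142.5)",np.degrees(np.arctan2(h[1],h[0])),np.hypot(*h),len(B))
E
```

```text
[ 0.4843 -0.1166  0.4082] [-0.6 -0.   0. ] 0.08507777746567778
[0.22700956] 370
[0.25926316] 355
handle ang (aimed 142.5) 144.93254665680226 0.08488290385457227 93
```

View pics/s3.png

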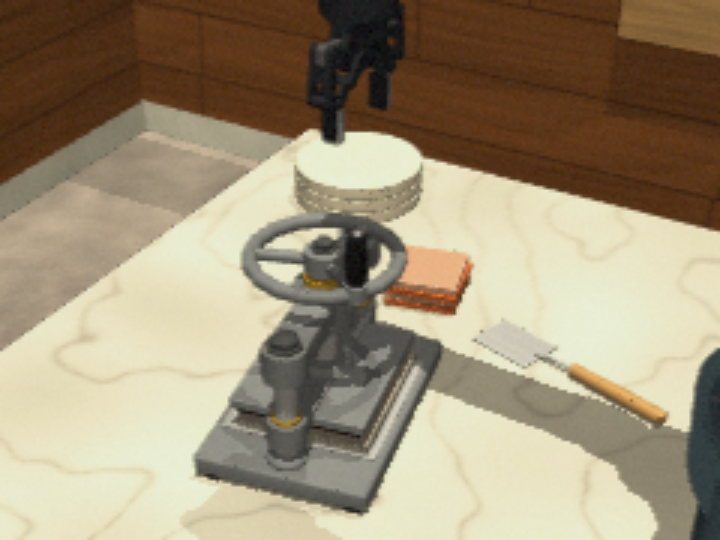

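The picture shows the gripper clear above the wheel, the handle free at (355,260), and the platen down on the tile at (320,430). The wheel is at 0.2270 m, 3 mm past touch as wanted.

```bash
python3 -c "
from cell import ctrl
print(ctrl.job_done())"
```

```text
the job is handed in; nothing more can be done
None
```

The press is wound down to about 3 mm (a quarter turn) past first touch, roughly 200 N on the tile by the given stiffness; the wheel is released, the tile and bystanders look unmoved in the side view, and the job is handed in (no verdict was returned).

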